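# Push the film can up its gutter to the end stop

## Task

One of the two lying film cans has rolled down its sloping gutter and lies against the bottom lip. Push it with the fingertips up the gutter, over the crest and into the pocket at the end stop so that it stays there, then move away from it. Do not pick it up, and leave the other gutter's can in its pocket and everything else on the bench where it is.

Things in the scene. Friction and masses are not known exactly. Their poses are not given: they have to be found in the camera images.
- film_can: the can to push: black plastic 35 mm film can with a grey lid, a cylinder 31 mm across and 51 mm long, about 35 g, lying across its gutter and free to roll. Origin: centre of the cylinder; own y is its axis. At the start it rests against the bottom lip, centre at x = 12, z = 15.5 mm in trough's frame
- trough: aluminium trough in which film_can lies, on a fixed stand 210 x 70 mm. Origin: on the floor's centre line at the inside of the bottom lip, 32 mm above the table. +x runs UP the slope (10 degrees) along the trough, y across, z square to the floor. 56 mm wide inside; side walls 4 mm thick, 10 mm above the floor; lip 4 mm thick, 5 mm high, open beyond it. The low end faces the robot; the gutters may be either way round
- crest (a point): on trough's centre line at floor level, at the crest (trough x = 155 mm). Beyond it the floor steps down 5 mm into the pocket, where a can stays by itself, its centre 11 to 14 mm past the crest and 10.5 mm above floor level. A can let go before the crest rolls back to the lip
- stop (a point): foot of trough's upright end stop, centre line, floor level, on the face towards the pocket (trough x = 184 mm). The stop is 4 mm thick and rises 20 mm above floor level
- other_trough: the other gutter's trough, the same shape and frame as trough; its stand is fixed too
- parked_can: a can like film_can that already lies in the pocket of other_trough; leave it. Origin: the centre of the cylinder
- spare_can: a third black film can, standing upright on the table, 31 mm across, 51 mm high; leave it. Origin: centre of its underside
- loupe: black loupe, 42 mm across, 40 mm high, standing on the table; leave it. Origin: centre of its underside
- reel: white film-developing reel, 86 mm across, 44 mm high, lying on the table; leave it. Origin: centre of its underside
- tape_roll: roll of tape, 90 mm across, 19 mm high, lying flat; leave it. Origin: centre of its underside
- camera_body: black camera 50 x 120 x 83 mm, its lens 30 mm out to its own -x; leave it. Origin: centre of its underside
- screwdriver: screwdriver lying along its own x, 160 mm long, about 26 mm thick; leave it. Origin: under its middle
- chem_bottle: black chemical bottle, 72 mm across, 190 mm high; leave it. Origin: centre of its underside
Things that resemble listed ones, but are neither listed nor needed, are in the scene too. Leave any pink or turquoise look-alike of the part that bears other_trough alone. Leave any orange look-alike of the parked_can alone.

How it is judged:
By the outcome, as a careful person would: the job done as asked, in the order asked, and still so for the second after the job is handed in, with the robot touching nothing.
It also fails if it takes over 38 s, if anything falls off the work surface, if the arm or the gripper's body presses on something with over 40 N, if the wrist force passes 120 N, or if a joint passes its speed limit or range.

## Robot

A 6-joint arm with a two-finger parallel gripper is mounted at the origin on the work surface. World frame = base frame: x ahead of the robot, y to its left, z up, the work surface at z = 0. Lengths are in m, angles in rad, forces in N, time in s.
With the tool pointing down it reaches from about 0.225 to 0.875 m from the base axis. Payload 3.4 kg.
Tool frame: the origin (TCP) lies at the very end of the fingers, on their centre line; the grasp point (between the pads) lies 19 mm behind it; z points along the fingers, y is the direction in which the jaws open and shut (so a half turn about z gives the same grasp; the last joint's range is limited). The gripper opens to 85 mm and grips with 20 to 120 N. Pads are 22 mm wide; open, the fingers measure 114 mm over their backs; the gripper's body (76 mm by 85 mm) begins 54 mm behind the grasp point. The pads swing forward as they close: fully open they stand 13 mm farther back than shut.
Start: joints at [-1.346, 0.276, 1.505, -0, 1.361, -0.121], TCP at [0.195, -0.541, 0.231] pointing down, gripper open.
Joint ranges: [-2.89, 2.89], [-0.75, 2.08], [0.22, 2.7], [-1.18, 4.32], [0.11, 2.71], [-2.7, 2.7]. Speed limits (rad/s): [2.57, 2.57, 3.14, 3.14, 3.14, 3.14].

## Interface

Orientations are given as a unit quaternion [w, x, y, z].
In Python, from rig import manip, eyes gives the robot as it stands. The module is installed in compiled form; this text tells all that it offers.
- The arm moves only by the tool servo_tool, never from a script. Its argument "deltas" is one flat list of numbers, 6 for each row, row after row: the shift along the tool's x, y, z in cm, then the turn, a rotation vector about the tool's x, y, z in degrees. A call has 1 to 20 rows; each row shifts and turns the pose as measured when the row begins, along the tool's axes as they then stand; what a row does not reach is not made up. A row lasts 1/10 s, in which the tool goes at most 50 mm and 8.59 degrees, less where a joint would pass 70% of its speed; a pose out of reach is approached as far as the arm can. A call with a gripper value outside its range is refused whole. "jaw" is the finger opening in cm, from 0 to 8.54, set as the call begins (left out, the last holds). The fingers move at their own pace and stop on an object; "grip_force" is the grip in N (left out, the last holds). Time passes only in rows, so rows that do not move let the fingers close. It gives the time, the measured TCP pose, the force and the opening at its end, in the units of the state.
- manip.get_state(): the state, without advancing time (a new reading comes with each control period).
- eyes.get_image(name): name is "side" or "top" or "wrist"; returns (picture, depth): 400x640x3 uint8, red, green, blue; 400x640 float32, m along the optical axis (not along the pixel's ray), 0 where there is no reading.
- eyes.get_calibration(name): a dict with "camera_matrix" (3x3 intrinsics, pixels), "distortion" ([k1, k2, p1, p2, k3] as OpenCV has them; the pictures are not rectified), "rvec" (rotation vector, rad) and "tvec" (3), from world to camera coordinates, as OpenCV has them. Camera axes: x right, y down, z forward; pixel columns grow to the right and rows downward; lengths in m; the calibration is good to about 2 mm. A picture is of the moment at which its call begins: read the wrist's pose just before it. get_calibration takes no time and is no camera call; for the wrist camera it gives the pose at the moment of the call.
- manip.sign_off(): hands the job in, once; it reports no verdict.
The state is a dict: "clock": time; "qpos": joint angles; "qd": joint speeds; "effort": joint torques, N m; "position": TCP position; "ee_rot": TCP orientation; "contact_force": force on the tool from outside, world axes, zero at the start; "moment": the same for the moment, N m; "width": finger opening in m.
Only numpy, scipy, OpenCV 4.12 (cv2) and the standard library are available. Lean on these libraries where they do the work, as an engineer would, in place of code of your own. Each camera call takes 0.05 s, during which the arm holds its last target.

## Working session

There is one attempt and no reset: what is moved stays moved. The work goes in short steps, Python scripts to look and compute and a tool call to move; the robot and the scene stay as the last step left them, time stands still between calls to the robot, and variables do not carry over. Pictures are saved under pics/ and viewed, and the job is handed in when it is done.

Besides the shell and the picture viewer there is one more tool, called after ">>>" as a command line: name --argument value ..., lists and objects as JSON in quotes. servo_tool: Moves the arm, as the interface text tells. Its arguments: {"type":"object","properties":{"deltas":{"type":"array","items":{"type":"number"}},"jaw":{"type":"number"},"grip_force":{"type":"number"}},"required":["deltas"]}

```bash
mkdir -p pics
python3 - <<'E'
from rig import manip, eyes
import cv2,numpy as np
s=manip.get_state(); print(s)
for n in ["side","top"]:
    im,d=eyes.get_image(n); cv2.imwrite(f"pics/{n}0.png",im[:,:,::-1]); np.save(f"{n}0.npy",d); np.save(f"{n}0im.npy",im)
    c=eyes.get_calibration(n); print(n,c)
E
```

```text
{'clock': 0.0, 'qpos': array([-1.34596228e+00,  2.76610971e-01,  1.50616742e+00,  4.31640477e-05,
        1.36068773e+00, -1.20988148e-01]), 'qd': array([ 0.00068087,  0.00034904, -0.00092448, -0.00165979, -0.00211408,
        0.00011432]), 'effort': array([-5.86937858e-05, -4.16781127e+01, -2.45807326e+01, -4.26956085e-04,
        1.12119236e-02,  3.35095663e-06]), 'position': array([ 0.19480294, -0.5404239 ,  0.23041694]), 'ee_rot': array([-9.36568921e-04,  9.85088430e-01,  1.72046233e-01, -2.75415193e-05]), 'contact_force': array([-0.34085618, -0.19107903, -0.77312769]), 'moment': array([-0.00100378, -0.01728515, -0.01667282]), 'width': 0.08526727068863997}
side {'camera_matrix': array([[473.65036471,   0.        , 325.19256148],
       [  0.        , 473.65036471, 201.03632858],
       [  0.        ,   0.        ,   1.        ]]), 'distortion': array([-0.04568355,  0.        ,  0.        ,  0.        ,  0.        ]), 'rvec': array([ 0.68992362, -2.5850715 ,  1.22445673]), 'tvec': array([0.45815842, 0.21769299, 1.01068201])}
top {'camera_matrix': array([[454.69873307,   0.        , 321.06251746],
       [  0.        , 454.69873307, 192.91619507],
       [  0.        ,   0.        ,   1.        ]]), 'distortion': array([-0.08925468,  0.        ,  0.        ,  0.        ,  0.        ]), 'rvec': array([ 2.13217255, -2.129042  ,  0.1916239 ]), 'tvec': array([0.02093573, 0.53690789, 1.4054432 ])}
```

View pics/side0.png

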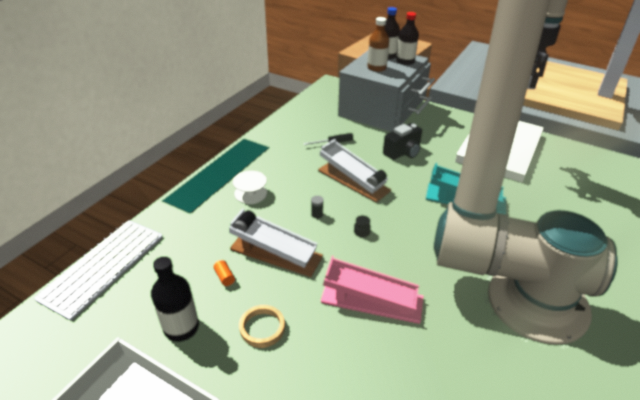

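View pics/top0.png

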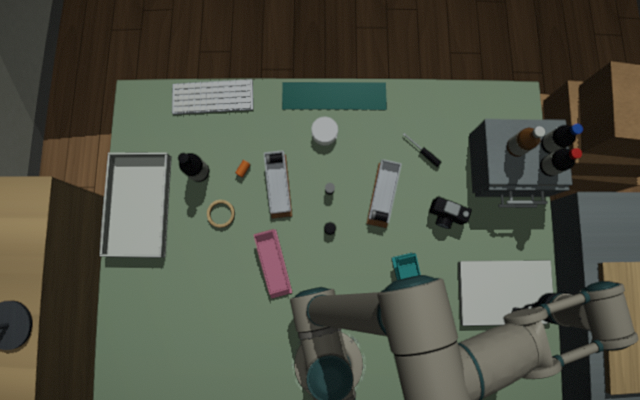

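Two troughs match: A at top pixel (277,185), can at its far end (275,158). B at (384,193), can at its near end (379,215). The pink and turquoise ones are look-alikes. I'll enlarge both and check the slopes with depth.

```bash
cat > h.py <<'E'
import numpy as np,cv2
from rig import manip,eyes
def cal(n):
    c=eyes.get_calibration(n);R=cv2.Rodrigues(c["rvec"])[0];return c["camera_matrix"],c["distortion"],R,np.array(c["tvec"]).reshape(3)
def pts(n,uv,d):
    K,D,R,t=cal(n);uv=np.asarray(uv,float).reshape(-1,1,2)
    q=cv2.undistortPoints(uv,K,D).reshape(-1,2);d=np.asarray(d).reshape(-1,1)
    return (np.c_[q,np.ones(len(q))]*d-t)@R
def ray_plane(n,uv,z):
    K,D,R,t=cal(n);q=cv2.undistortPoints(np.asarray(uv,float).reshape(-1,1,2),K,D).reshape(-1,2)
    r=np.c_[q,np.ones(len(q))]@R;c=-R.T@t
    return c+r*((z-c[2])/r[:,2])[:,None]
def proj(n,P):
    K,D,R,t=cal(n);return cv2.projectPoints(np.asarray(P,float).reshape(-1,1,3),cv2.Rodrigues(R)[0],t,K,D)[0].reshape(-1,2)
E
python3 - <<'E'
from h import *
im=np.load("top0im.npy");d=np.load("top0.npy")
a=im[135:240,250:420,::-1]; cv2.imwrite("pics/topz.png",cv2.resize(a,None,fx=4.7,fy=4.7,interpolation=cv2.INTER_CUBIC))
im2=np.load("side0im.npy")[130:280,220:400,::-1]; cv2.imwrite("pics/sidez.png",cv2.resize(im2,None,fx=4,fy=4,interpolation=cv2.INTER_CUBIC))
for l in ([(274,155),(275,165),(277,180),(279,195),(281,208),(282,215)],[(388,165),(386,175),(384,185),(382,195),(380,205),(379,213),(377,222)]):
    print(pts("top",l,[d[v,u] for u,v in l]).round(4))
E
```

```text
[[0.6518 0.1708 0.0848]
 [0.6256 0.1696 0.0587]
 [0.5798 0.1638 0.0426]
 [0.5308 0.1565 0.0423]
 [0.4901 0.1503 0.0323]
 [0.471  0.149  0.0052]]
[[ 0.6277 -0.1941  0.0534]
 [ 0.5923 -0.1852  0.064 ]
 [ 0.5633 -0.1806  0.0462]
 [ 0.5302 -0.173   0.0489]
 [ 0.4994 -0.1673  0.0388]
 [ 0.47   -0.1601  0.0652]
 [ 0.448  -0.1603  0.0091]]
```

View pics/topz.png

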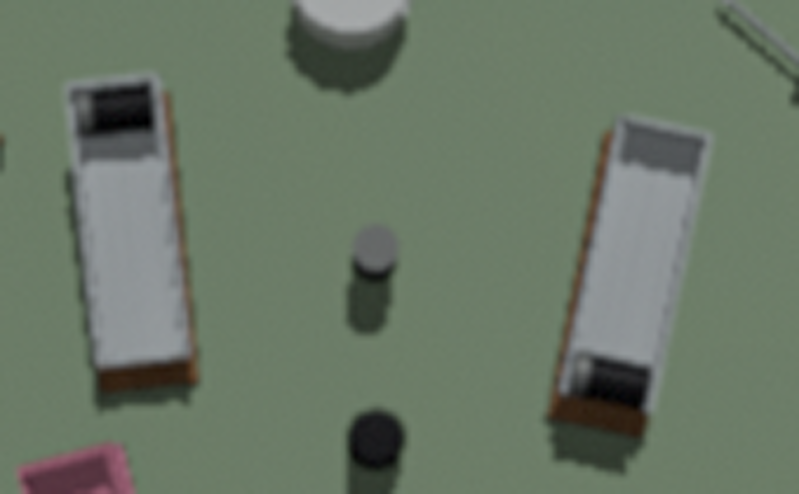

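View pics/sidez.png

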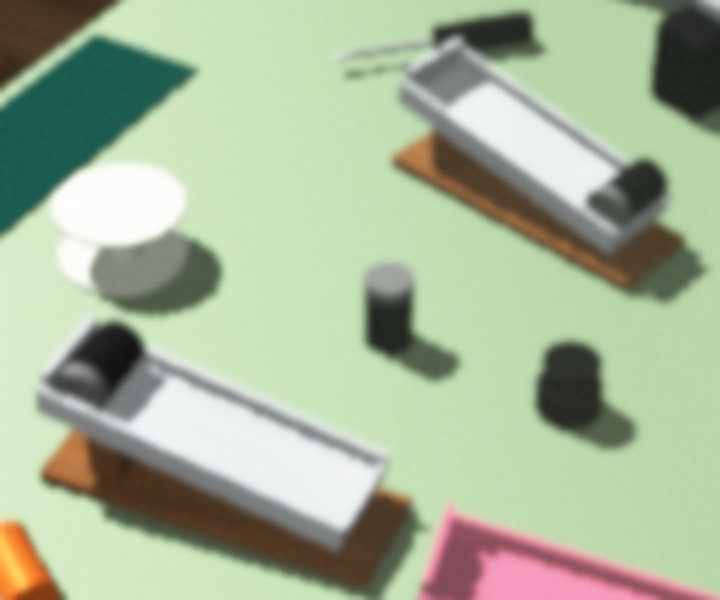

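Confirmed: the right-hand trough (top pixel (384,193)) is the target. Its can lies at the low end, and its darker pocket (top of the crop) is empty. The left trough's can sits in its pocket. Next I'll measure the target trough's frame.

```bash
cat > m.py <<'E'
from h import *
def fit(n,im,box,thr=None,show=None):
    # floor bright mask -> rays onto floor plane, iterate pose (o,yaw)
    u0,v0,u1,v1=box
    g=im[v0:v1,u0:u1].astype(int); mn=g.min(2);sat=g.max(2)-mn
    return g,mn,sat
def ray_sl(n,uv,o,yaw,h):
    K,D,R,t=cal(n);q=cv2.undistortPoints(np.asarray(uv,float).reshape(-1,1,2),K,D).reshape(-1,2)
    r=np.c_[q,np.ones(len(q))]@R;c=-R.T@t
    T=axes(yaw);nn=T[2];p0=o+nn*h
    P=c+r*((((p0-c)@nn)/(r@nn))[:,None])
    return (P-o)@T.T   # trough coords
def axes(yaw):
    a=np.radians(10);cx,sx=np.cos(yaw),np.sin(yaw)
    x=np.array([np.cos(a)*cx,np.cos(a)*sx,np.sin(a)]);y=np.array([-sx,cx,0]);return np.array([x,y,np.cross(x,y)])
E
python3 - <<'E'
from m import *
for n,box in (("top",(360,150,412,236)),("side",(308,130,400,205))):
    im=np.load(n+"0im.npy");g,mn,sat=fit(n,im,box)
    m=((sat<28)&(mn>95)).astype(np.uint8)*255
    print(n,(m>0).sum())
    cv2.imwrite(f"pics/mask_{n}.png",cv2.resize(np.vstack([np.dstack([m]*3),g[:,:,::-1].astype(np.uint8)]),None,fx=3,fy=3,interpolation=0))
E
```

```text
top 3728
side 1521
```

View pics/mask_top.png

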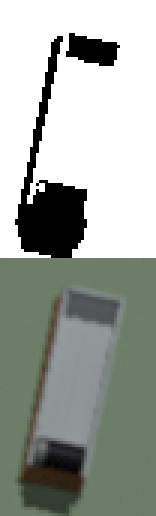

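```bash
python3 - <<'E'
from m import *
z=lambda l:[(250+(u+.5)/4.7-.5,135+(v+.5)/4.7-.5) for u,v in l]
crest=z([(620,163),(697,175)]); rim=z([(622,115),(712,132),(648,412)])
yaw=np.arctan2(-.030,.145);o=np.array([.45,-.16,.032])
for i in range(8):
    C=ray_sl("top",crest,o,yaw,0); Rm=ray_sl("top",rim,o,yaw,0.010)
    St=ray_sl("top",rim[:2],o,yaw,0.020)
    # yaw from right rim edge
    dr=Rm[1]-Rm[2]; yaw+=np.arctan2(dr[1],dr[0])
    Tx=axes(yaw); c=C.mean(0); o=o+Tx[0]*(c[0]-.155)*1+Tx[1]*c[1]; o[2]=.032
print(np.degrees(yaw),o); print(C.round(4),Rm.round(4),St.round(4))
T=axes(yaw)
print("can",o+T[0]*.012+T[2]*.0155)
# overlay
for n in("top","side"):
    im=np.load(n+"0im.npy")[:,:,::-1].copy();im=cv2.resize(im,None,fx=4,fy=4,interpolation=2)
    def L(P,col):
        q=proj(n,[o+np.array(p)@T for p in P]);q=((q+.5)*4-.5).round().astype(int);cv2.polylines(im,[q.reshape(-1,1,2)],True,col,1)
    L([(-.004,-.032,.01),(.188,-.032,.01),(.188,.032,.01),(-.004,.032,.01)],(0,0,255))
    L([(.155,-.028,0),(.155,.028,0),(0,.028,0),(0,-.028,0)],(255,0,0))
    q=proj(n,[o+np.array((.09,0,0))@T])[0].astype(int)*4
    cv2.imwrite(f"pics/ov_{n}.png",im[q[1]-220:q[1]+220,q[0]-220:q[0]+220])
E
cd pics; python3 -c "
import cv2,numpy as np
cv2.imwrite('ov.png',np.hstack([cv2.resize(cv2.imread(f'ov_{n}.png'),(400,400)) for n in('top','side')]))"
```

```text
-13.018176440451986 [ 0.45929579 -0.16389443  0.032     ]
[[ 0.1531  0.0265 -0.    ]
 [ 0.1569 -0.0265  0.    ]] [[ 0.1844  0.0332  0.01  ]
 [ 0.1868 -0.0288  0.01  ]
 [-0.0078 -0.0288  0.01  ]] [[ 0.1834  0.034   0.02  ]
 [ 0.1857 -0.0276  0.02  ]]
can [ 0.46818738 -0.16595019  0.0493483 ]
```

View pics/ov.png

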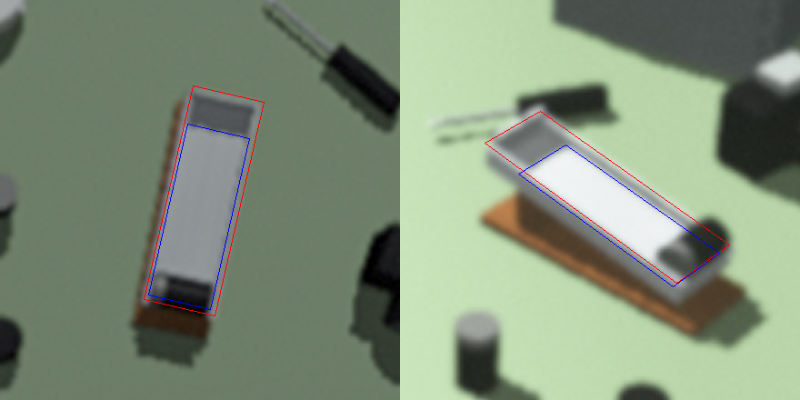

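```bash
cat > t.py <<'E'
from m import *
from scipy.spatial.transform import Rotation as Ro
import sys
def rel(o,yaw,p,tilt=True):
    """delta to trough point p with tool x along trough x, z into floor"""
    s=manip.get_state();q=s["ee_rot"];R=Ro.from_quat([q[1],q[2],q[3],q[0]])
    T=axes(yaw); 
    if not tilt:
        x=np.array([np.cos(yaw),np.sin(yaw),0]);z=np.array([0,0,-1.])
    else: x,z=T[0],-T[2]
    G=Ro.from_matrix(np.c_[x,np.cross(z,x),z])
    w=o+np.asarray(p)@T
    print("t",round(s["clock"],2),"rot(after->tool) deg",(R.inv()*G).as_rotvec(degrees=True).round(1),
     "shift cm before-rot axes",(R.inv().apply(w-s["position"])*100).round(2),"after-rot axes",(G.inv().apply(w-s["position"])*100).round(2))
    print(" tcp in trough mm",((s["position"]-o)@T.T*1000).round(1),"F",s["contact_force"].round(1),"w",round(s["width"],4))
E
python3 - <<'E'
from t import *
rel(np.array([.4593,-.1639,.032]),np.radians(-12.5),(-.02,0,.15))
E
```

```text
t 0.1 rot(after->tool) deg [-2.9  9.7 32.2] shift cm before-rot axes [ 33.78 -28.9    5.48] after-rot axes [ 11.96 -42.49   7.62]
 tcp in trough mm [-139.6 -424.9  226.2] F [-0.7 -0.1 -0.1] w 0.0855
```

>>> servo_tool --deltas '[0,0,0,-0.6,1.9,6.4,0,0,0,-0.6,1.9,6.4,0,0,0,-0.6,1.9,6.4,0,0,0,-0.6,1.9,6.4,0,0,0,-0.6,1.9,6.4,1,-3.5,0,0,0,0,1,-3.5,0.5,0,0,0,1,-3.5,0.5,0,0,0,1,-3.5,0.5,0,0,0,1,-3.5,0.5,0,0,0,1,-3.5,0.5,0,0,0,1,-3.5,0.5,0,0,0,1,-3.5,0.5,0,0,0,1,-3.5,0.5,0,0,0,1,-3.5,0.5,0,0,0,1,-3.5,0.5,0,0,0]' --jaw 1.5

```text
clock: 1.7
position: [0.4024, -0.1829, 0.1943]
ee_rot: [0.007, 0.989, -0.124, 0.085]
contact_force: [-0.2, -0.2, 0.4]
width: 0.015
```

Run:
```python
from t import *
rel(np.array([.4593,-.1639,.032]),np.radians(-12.5),(-.02,0,.15))
c=cal("wrist");im,d=eyes.get_image("wrist");cv2.imwrite("pics/w1.png",im[:,:,::-1])
```

```text
t 1.7 rot(after->tool) deg [-0.1  0.2 -1.9] shift cm before-rot axes [ 0.16 -3.09  1.88] after-rot axes [ 0.25 -3.09  1.88]
 tcp in trough mm [-22.5 -30.9 168.8] F [-0.2 -0.2  0.4] w 0.015
```

View pics/w1.png

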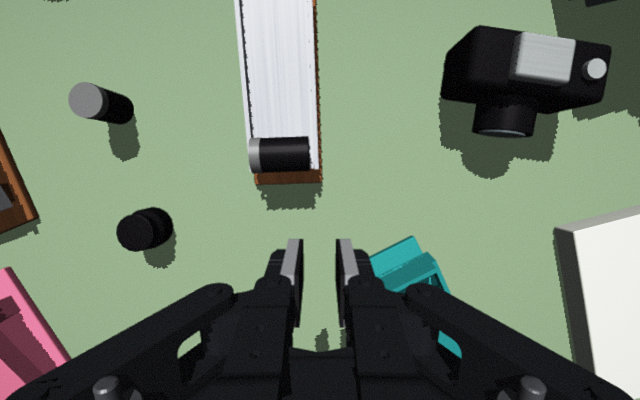

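Wrist view: the can lies at (280,154) against the lip, with the trough running upward, brown stand edge at right (318) and wall edges near x=240 and x=316. I'll enlarge for the exact edges.

Run:
```python
import cv2
im=cv2.imread("pics/w1.png")[0:200,220:340];cv2.imwrite("pics/w1z.png",cv2.resize(im,None,fx=3,fy=3,interpolation=2))
im=cv2.imread("pics/w1.png");
for v in (10,60,110):
    print(v,[tuple(int(x) for x in im[v,u]) for u in range(228,254,1)]); print([tuple(int(x) for x in im[v,u]) for u in range(300,326,1)])
```

```text
10 [(144, 179, 155), (137, 173, 147), (139, 174, 151), (146, 178, 151), (141, 176, 151), (141, 175, 150), (172, 190, 175), (218, 219, 214), (230, 223, 224), (231, 226, 224), (234, 229, 226), (195, 189, 187), (82, 78, 78), (66, 63, 63), (178, 171, 167), (236, 232, 228), (233, 228, 227), (234, 231, 229), (233, 230, 228), (232, 228, 226), (232, 229, 228), (233, 229, 228), (234, 230, 229), (235, 231, 230), (235, 231, 229), (233, 229, 227)]
[(235, 230, 227), (232, 228, 226), (232, 228, 227), (230, 226, 224), (232, 228, 227), (235, 231, 230), (235, 231, 230), (232, 228, 227), (234, 230, 228), (234, 230, 229), (234, 231, 230), (236, 233, 229), (208, 199, 197), (62, 65, 79), (28, 53, 89), (44, 74, 109), (89, 118, 108), (145, 179, 154), (141, 178, 151), (140, 172, 150), (142, 175, 151), (142, 177, 153), (140, 176, 151), (142, 174, 151), (144, 178, 154), (142, 177, 152)]
60 [(145, 180, 155), (148, 181, 155), (146, 179, 155), (141, 177, 151), (147, 182, 156), (144, 177, 152), (142, 177, 152), (143, 177, 152), (147, 183, 158), (144, 178, 155), (148, 181, 156), (202, 207, 198), (226, 221, 217), (
[... 827 characters left out ...]
46, 180, 154), (142, 178, 154), (149, 181, 158), (148, 183, 158), (147, 180, 154), (163, 190, 169), (222, 215, 215), (226, 220, 217), (227, 220, 218), (218, 212, 211), (135, 130, 128), (58, 56, 53), (116, 111, 108), (226, 218, 215), (224, 218, 213), (224, 219, 216)]
[(227, 222, 221), (222, 217, 214), (224, 217, 214), (223, 216, 215), (222, 216, 211), (225, 220, 217), (225, 220, 216), (226, 220, 217), (224, 219, 217), (228, 225, 222), (233, 229, 226), (229, 227, 223), (227, 219, 217), (225, 219, 217), (226, 221, 218), (217, 211, 209), (156, 149, 151), (40, 49, 66), (21, 38, 58), (73, 98, 92), (126, 160, 134), (145, 180, 153), (143, 178, 154), (143, 179, 153), (147, 181, 156), (143, 179, 155)]
```

View pics/w1z.png

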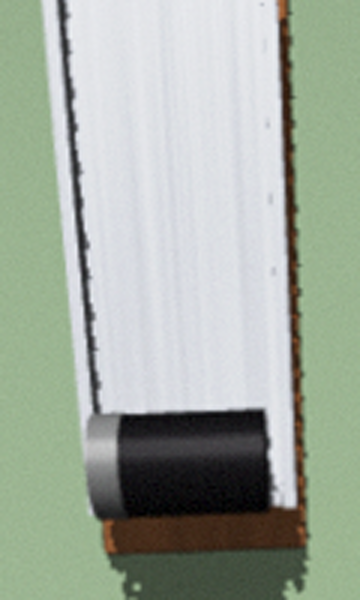

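Run:
```python
from t import *
Lr=[(233.8,10),(238.5,60),(243.2,110)];Rr=[(312.5,10),(314.2,60),(316.2,110)];E=[(318.3,168.5)]
o=np.array([.4593,-.1639,.032]);yaw=np.radians(-12.5)
for i in range(10):
    a=ray_sl("wrist",Lr,o,yaw,.01);b=ray_sl("wrist",Rr,o,yaw,.01);e=ray_sl("wrist",E,o,yaw,.01)
    sl=np.polyfit(*((a+b)/2)[:,:2].T,1)[0];yaw+=np.arctan(sl)
    T=axes(yaw);o=o+T[1]*((a+b)/2)[:,1].mean()+T[0]*(e[0,0]+.004);o[2]=.032
print(np.degrees(yaw),o,"halfwidths",a[:,1],b[:,1])
C=ray_sl("wrist",[(249.5,137),(249.5,172),(310,136),(310,171)],o,yaw,.0155);print(C.round(4))
print("top crest",ray_sl("top",[(250+620/4.7-.4,135+163/4.7-.4),(250+697/4.7-.4,135+175/4.7-.4)],o,yaw,0).round(4))
rel(o,yaw,(-.035,0,.06))
np.savez("pose",o=o,yaw=yaw)
```

```text
-12.093015180902427 [ 0.45644734 -0.15488227  0.032     ] halfwidths [0.0323323  0.03219847 0.03214964] [-0.03236045 -0.03214393 -0.03217601]
[[ 0.0275  0.0275  0.0155]
 [-0.0039  0.0305  0.0155]
 [ 0.0263 -0.0259  0.0155]
 [-0.005  -0.0245  0.0155]]
top crest [[ 0.1581  0.0159  0.    ]
 [ 0.161  -0.0371  0.    ]]
t 1.75 rot(after->tool) deg [-0.5  0.2 -2.1] shift cm before-rot axes [-1.8  -3.16 10.77] after-rot axes [-1.72 -3.32 10.74]
 tcp in trough mm [-17.8 -33.2 167.4] F [ 1.5  3.6 -0.5] w 0.0151
```

The two views disagree by about 10 mm. The arm was still settling when I took the picture and I read the calibration later. I'll retake it with both read together, at rest.

>>> servo_tool --deltas '[0,-1.5,0,0,0,-2,0,-1,0,0,0,0,0,0,0,0,0,0,0,0,0,0,0,0]'

```text
clock: 2.15
position: [0.4095, -0.1497, 0.193]
ee_rot: [0.005, 0.991, -0.102, 0.084]
contact_force: [1.0, 0.3, 0.1]
width: 0.0148
```

Run:
```python
from t import *
c0=eyes.get_calibration("wrist");s=manip.get_state();im,d=eyes.get_image("wrist");c1=eyes.get_calibration("wrist")
print(np.array(c0["tvec"])-c1["tvec"],s["position"],s["qd"].round(3))
cv2.imwrite("pics/w2.png",im[:,:,::-1])
z=im[0:200,220:400,::-1];cv2.imwrite("pics/w2z.png",cv2.resize(z,None,fx=3,fy=3,interpolation=2))
for v in (10,60,110):
    r=im[v].astype(int);sat=r.max(1)-r.min(1);w=(sat<15)&(r.min(1)>150)
    u=np.flatnonzero(w[230:400])+230; print(v,u.min(),u.max())
```

```text
[-1.05499231e-04  3.92675714e-07 -2.90731134e-05] [ 0.40953675 -0.14973388  0.1929672 ] [-0.    -0.001  0.002 -0.002  0.003  0.003]
10 285 362
60 286 361
110 287 359
```

View pics/w2z.png

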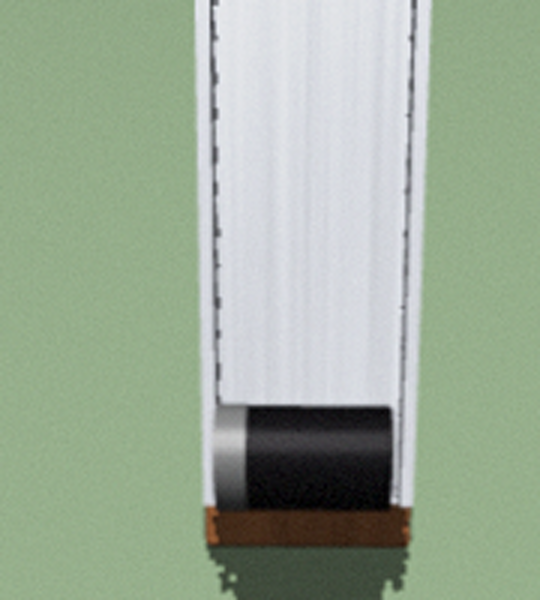

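Run:
```python
from t import *
Lr=[(284.8,10),(285.9,60),(287,110)];Rr=[(362.7,10),(361,60),(359.3,110)];E=[(288.3,168.5),(357,168.5)]
o=np.array([.4593,-.1639,.032]);yaw=np.radians(-12.5)
for i in range(10):
    a=ray_sl("wrist",Lr,o,yaw,.01);b=ray_sl("wrist",Rr,o,yaw,.01);e=ray_sl("wrist",E,o,yaw,.01)
    sl=np.polyfit(*((a+b)/2)[:,:2].T,1)[0];yaw+=np.arctan(sl)
    T=axes(yaw);o=o+T[1]*((a+b)/2)[:,1].mean()+T[0]*(e[:,0].mean()+.004);o[2]=.032
print(np.degrees(yaw),o,"halfwidths",a[:,1],b[:,1])
print("top crest",ray_sl("top",[(250+620/4.7-.4,135+163/4.7-.4),(250+697/4.7-.4,135+175/4.7-.4)],o,yaw,0).round(4))
cn=ray_sl("wrist",[(291,152.5),(350.7,152.5)],o,yaw,.0155);print("can",cn.round(4))
rel(o,yaw,(-.035,0,.06))
np.savez("pose",o=o,yaw=yaw)
```

```text
-12.106986289008619 [ 0.45421058 -0.1617791   0.032     ] halfwidths [0.03179587 0.03171327 0.03166587] [-0.03179745 -0.0317102  -0.03166735]
top crest [[ 0.1588  0.0232  0.    ]
 [ 0.1617 -0.0298  0.    ]]
can [[ 0.0113  0.0284  0.0155]
 [ 0.0116 -0.0247  0.0155]]
t 2.2 rot(after->tool) deg [-0.5  0.3  0.2] shift cm before-rot axes [-1.68  0.31 10.66] after-rot axes [-1.74  0.22 10.66]
 tcp in trough mm [-17.6   2.2 166.6] F [-1.3  0.3 -0.7] w 0.0152
```

>>> servo_tool --deltas '[-0.6,0.1,3,0,0,0,-0.6,0.1,3,0,0,0,-0.3,0,3,0,0,0,0,0,1.5,0,0,0,0,0,0,0,0,0,0,0,0,0,0,0]'

```text
clock: 2.8
position: [0.4133, -0.1598, 0.0859]
ee_rot: [0.008, 0.99, -0.108, 0.087]
contact_force: [0.1, -0.2, 0.2]
width: 0.0151
```

Run:
```python
from t import *
p=np.load("pose.npz");rel(p["o"],float(p["yaw"]),(-.03,0,.009))
```

```text
t 2.8 rot(after->tool) deg [-0.2 -0.  -0.3] shift cm before-rot axes [ 0.03 -0.65  5.11] after-rot axes [ 0.04 -0.67  5.11]
 tcp in trough mm [-30.4  -6.7  60.1] F [ 0.1 -0.2  0.2] w 0.0151
```

>>> servo_tool --deltas '[0,-0.4,2,0,0,0,0,-0.25,2,0,0,0,0,0,1.0,0,0,0,0,0,0,0,0,0,0,0,0,0,0,0]'

```text
clock: 3.3
position: [0.4281, -0.1606, 0.0414]
ee_rot: [0.011, 0.99, -0.11, 0.093]
contact_force: [0.5, 0.3, -0.1]
width: 0.0151
```

Run:
```python
from t import *
p=np.load("pose.npz");rel(p["o"],float(p["yaw"]),(-.03,0,.009))
im,d=eyes.get_image("wrist");cv2.imwrite("pics/w3.png",im[:,:,::-1])
im,d=eyes.get_image("side");cv2.imwrite("pics/s3z.png",cv2.resize(im[120:220,300:420,::-1],None,fx=6,fy=6,interpolation=2))
rel(p["o"],float(p["yaw"]),(-.03,0,.009))
```

```text
t 3.3 rot(after->tool) deg [ 0.2 -0.8 -0.5] shift cm before-rot axes [-0.64 -0.43  0.47] after-rot axes [-0.63 -0.43  0.47]
 tcp in trough mm [-23.7  -4.3  13.7] F [ 0.5  0.3 -0.1] w 0.0151
t 3.4 rot(after->tool) deg [ 0.2 -0.8 -0.5] shift cm before-rot axes [-0.65 -0.42  0.48] after-rot axes [-0.64 -0.43  0.49]
 tcp in trough mm [-23.6  -4.3  13.9] F [ 0.7 -0.1  0.5] w 0.0148
```

View pics/w3.png

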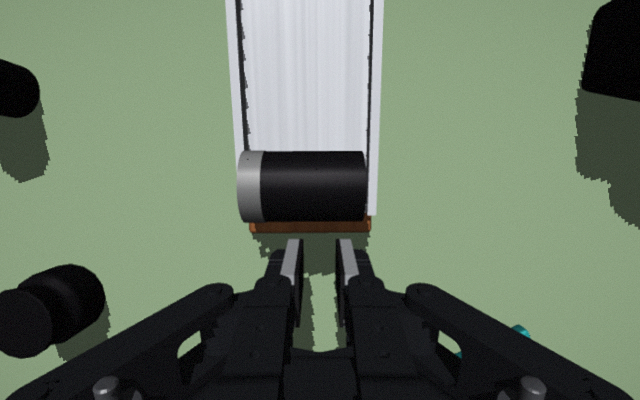

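View pics/s3z.png

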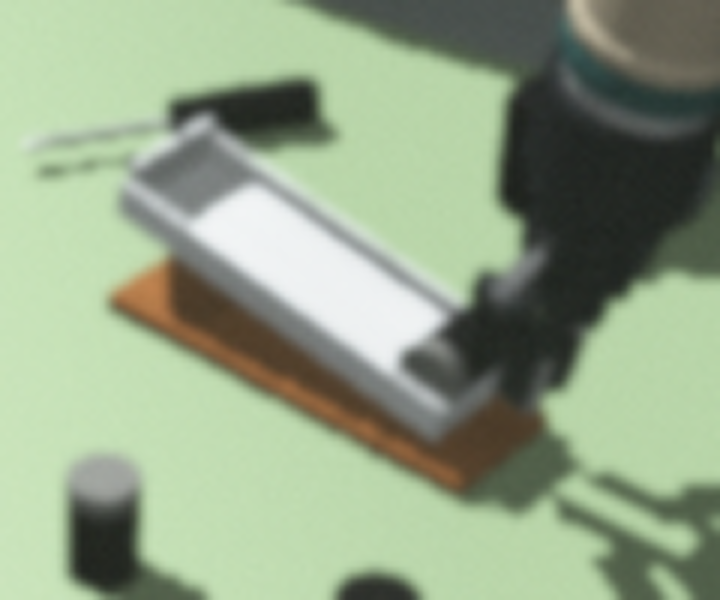

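>>> servo_tool --deltas '[0,-0.2,0.2,0,-0.8,-0.5,0,-0.2,0.2,0,0,0,0,-0.05,0.1,0,0,0,0,0,0,0,0,0]'

```text
clock: 3.8
position: [0.4313, -0.1568, 0.0384]
ee_rot: [0.012, 0.991, -0.105, 0.088]
contact_force: [0.1, -0.0, -0.5]
width: 0.0152
```

Run:
```python
from t import *
p=np.load("pose.npz");rel(p["o"],float(p["yaw"]),(-.03,0,.009))
```

```text
t 3.8 rot(after->tool) deg [ 0.3 -0.2  0. ] shift cm before-rot axes [-0.8   0.    0.14] after-rot axes [-0.8   0.    0.14]
 tcp in trough mm [-22.    0.   10.4] F [ 0.1 -0.  -0.5] w 0.0152
```

>>> servo_tool --deltas '[0.3,0,0,0,0,0,0.3,0,0,0,0,0,0.3,0,0,0,0,0,0.3,0,0,0,0,0,0.3,0,0,0,0,0,0.3,0,0,0,0,0,0.3,0,0,0,0,0]'

```text
clock: 4.5
position: [0.4526, -0.1612, 0.0421]
ee_rot: [0.011, 0.991, -0.105, 0.087]
contact_force: [-0.1, -0.2, 0.3]
width: 0.0154
```

Run:
```python
from t import *
p=np.load("pose.npz");rel(p["o"],float(p["yaw"]),(.1,0,.010))
im,d=eyes.get_image("wrist");cv2.imwrite("pics/w4.png",im[:,:,::-1])
rel(p["o"],float(p["yaw"]),(.1,0,.010))
```

```text
t 4.5 rot(after->tool) deg [ 0.2 -0.1  0.1] shift cm before-rot axes [9.99 0.04 0.04] after-rot axes [9.99 0.03 0.03]
 tcp in trough mm [ 0.1  0.3 10.3] F [-0.1 -0.2  0.3] w 0.0154
t 4.55 rot(after->tool) deg [ 0.3 -0.2  0. ] shift cm before-rot axes [9.9  0.01 0.06] after-rot axes [9.9  0.01 0.04]
 tcp in trough mm [ 1.   0.1 10.4] F [ 0.7 -0.8 -0.1] w 0.0151
```

View pics/w4.png

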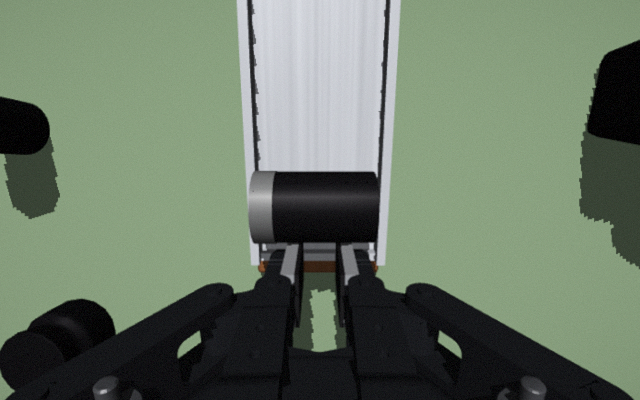

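The picture shows the can square at (315,207), off the lip and resting on both fingertips (row 242).

Run:
```python
from t import *
p=np.load("pose.npz")
print(ray_sl("wrist",[(252,207),(378,207),(315,171),(315,242)],p["o"],float(p["yaw"]),.0155).round(4))
```

```text
[[ 0.0279  0.0289  0.0155]
 [ 0.0278 -0.0259  0.0155]
 [ 0.0437  0.0014  0.0155]
 [ 0.0115  0.0015  0.0155]]
```

>>> servo_tool --deltas '[0.4,0,0,0,0,0,0.4,0,0,0,0,0,0.4,0,0,0,0,0,0.4,0,0,0,0,0,0.4,0,0,0,0,0,0.4,0,0,0,0,0,0.4,0,0,0,0,0,0.4,0,0,0,0,0,0.4,0,0,0,0,0,0.4,0,0,0,0,0,0.4,0,0,0,0,0,0.4,0,0,0,0,0]'

```text
clock: 5.75
position: [0.5033, -0.172, 0.0513]
ee_rot: [0.011, 0.991, -0.105, 0.087]
contact_force: [0.4, -0.1, -0.2]
width: 0.015
```

Run:
```python
from t import *
p=np.load("pose.npz");rel(p["o"],float(p["yaw"]),(.1,0,.010))
im,d=eyes.get_image("wrist");cv2.imwrite("pics/w5.png",im[:,:,::-1])
rel(p["o"],float(p["yaw"]),(.1,0,.010))
```

```text
t 5.75 rot(after->tool) deg [ 0.2 -0.1  0. ] shift cm before-rot axes [4.73 0.03 0.04] after-rot axes [4.73 0.03 0.03]
 tcp in trough mm [52.7  0.3 10.3] F [ 0.4 -0.1 -0.2] w 0.015
t 5.8 rot(after->tool) deg [ 0.3 -0.2  0. ] shift cm before-rot axes [4.61 0.   0.06] after-rot axes [4.61 0.   0.04]
 tcp in trough mm [53.9  0.  10.4] F [ 1.   0.2 -1.2] w 0.0147
```

View pics/w5.png

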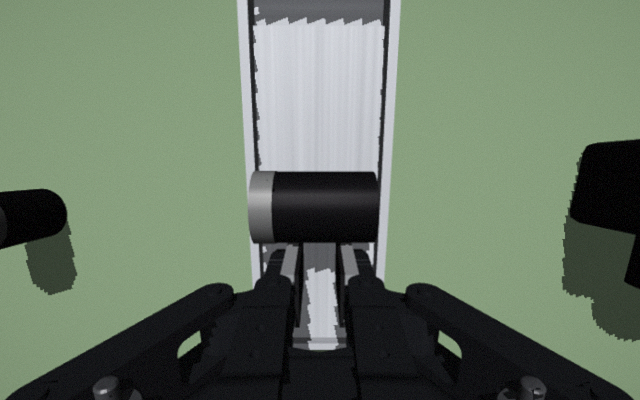

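The can stays square at (315,207) and both fingers are in contact. The pocket's shadow line is at row 20. I'll go on pushing and slow down before the crest.

>>> servo_tool --deltas '[0.4,0,0,0,0,0,0.4,0,0,0,0,0,0.4,0,0,0,0,0,0.4,0,0,0,0,0,0.4,0,0,0,0,0,0.4,0,0,0,0,0,0.4,0,0,0,0,0,0.4,0,0,0,0,0,0.4,0,0,0,0,0,0.4,0,0,0,0,0,0.4,0,0,0,0,0,0.4,0,0,0,0,0,0.4,0,0,0,0,0,0.3,0,0,0,0,0]'

```text
clock: 7.2
position: [0.5616, -0.1846, 0.0619]
ee_rot: [0.012, 0.991, -0.105, 0.088]
contact_force: [-0.1, -0.5, 1.1]
width: 0.015
```

Run:
```python
from t import *
p=np.load("pose.npz")
print(ray_sl("wrist",[(320,20)],p["o"],float(p["yaw"]),0)[0,0],"(approx, old img)")
im,d=eyes.get_image("wrist");cv2.imwrite("pics/w6.png",im[:,:,::-1])
rel(p["o"],float(p["yaw"]),(.135,0,.010))
```

```text
0.2176220110682257 (approx, old img)
t 7.25 rot(after->tool) deg [ 0.3 -0.2  0. ] shift cm before-rot axes [2.1  0.01 0.05] after-rot axes [2.1  0.01 0.04]
 tcp in trough mm [1.14e+02 1.00e-01 1.04e+01] F [ 0.6  0.1 -0.2] w 0.0149
```

View pics/w6.png

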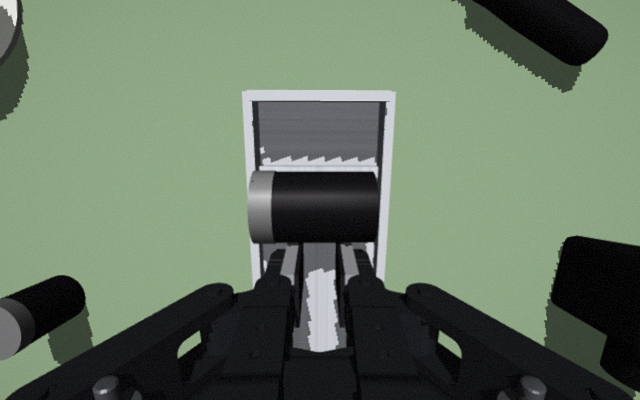

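Run:
```python
from t import *
p=np.load("pose.npz");y=float(p["yaw"])
print(ray_sl("wrist",[(320,167)],p["o"],y,0),ray_sl("wrist",[(320,101),(320,91)],p["o"],y,.02))
```

```text
[[ 1.55704926e-01 -7.83692840e-04  8.96509594e-18]] [[ 0.18500159 -0.00062934  0.02      ]
 [ 0.18870545 -0.00062725  0.02      ]]
```

>>> servo_tool --deltas '[0.3,0,0,0,0,0,0.3,0,0,0,0,0,0.3,0,0,0,0,0,0.3,0,0,0,0,0,0.3,0,0,0,0,0]'

```text
clock: 7.75
position: [0.5771, -0.1879, 0.0647]
ee_rot: [0.012, 0.991, -0.105, 0.088]
contact_force: [-0.9, 0.7, 0.6]
width: 0.0149
```

Run:
```python
from t import *
p=np.load("pose.npz")
im,d=eyes.get_image("wrist");cv2.imwrite("pics/w7.png",im[:,:,::-1])
rel(p["o"],float(p["yaw"]),(.137,0,.010))
```

```text
t 7.8 rot(after->tool) deg [ 0.3 -0.2  0. ] shift cm before-rot axes [0.67 0.   0.05] after-rot axes [0.67 0.   0.04]
 tcp in trough mm [130.3   0.   10.4] F [ 1.  -0.5  0.7] w 0.0151
```

View pics/w7.png

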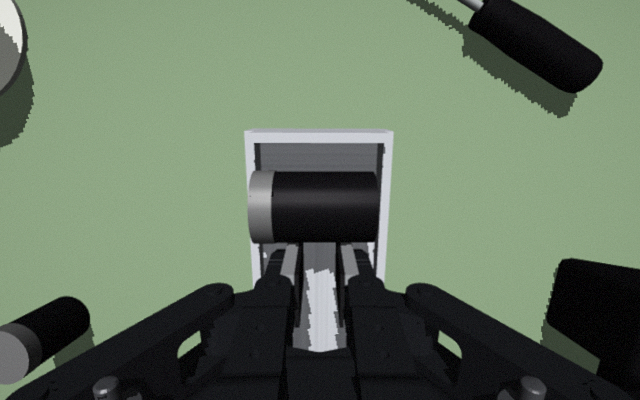

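The crest (155.7 mm) and stop (185 mm) agree with the frame. The can is now at about 157 mm, right at the tipping point, so 6–7 mm more.

>>> servo_tool --deltas '[0.2,0,0,0,0,0,0.2,0,0,0,0,0,0.2,0,0,0,0,0,0,0,0,0,0,0,0,0,0,0,0,0]'

```text
clock: 8.3
position: [0.5846, -0.1897, 0.0661]
ee_rot: [0.012, 0.99, -0.105, 0.089]
contact_force: [0.3, -0.1, 0.0]
width: 0.0148
```

Run:
```python
from t import *
p=np.load("pose.npz")
im,d=eyes.get_image("wrist");cv2.imwrite("pics/w8.png",im[:,:,::-1])
rel(p["o"],float(p["yaw"]),(.138,0,.010))
```

```text
t 8.35 rot(after->tool) deg [ 0.3 -0.2  0. ] shift cm before-rot axes [0.07 0.   0.05] after-rot axes [0.07 0.   0.05]
 tcp in trough mm [137.3   0.   10.5] F [ 0.2 -0.2  0.6] w 0.0149
```

View pics/w8.png

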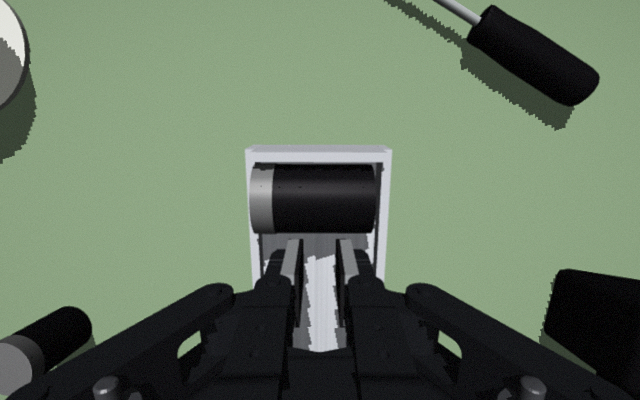

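The can has dropped into the pocket against the stop (can at (313,199), smaller and ahead of the fingers with a gap). I'll back off and lift.

>>> servo_tool --deltas '[-0.5,0,0,0,0,0,-0.8,0,0,0,0,0,-0.8,0,0,0,0,0,-0.8,0,0,0,0,0,-0.5,0,-1,0,0,0,-0.5,0,-2,0,0,0,-0.5,0,-3,0,0,0,0,0,-3,0,0,0,0,0,-3,0,0,0,0,0,-2,0,0,0,0,0,0,0,0,0,0,0,0,0,0,0,0,0,0,0,0,0]'

```text
clock: 9.65
position: [0.5079, -0.172, 0.2024]
ee_rot: [0.011, 0.991, -0.105, 0.087]
contact_force: [0.6, -0.3, -0.0]
width: 0.0151
```

Run:
```python
from t import *
p=np.load("pose.npz");y=float(p["yaw"])
rel(p["o"],y,(.1,0,.1))
ims=[]
for n in("wrist","side","top"):
    im,d=eyes.get_image(n);im=im[:,:,::-1]
    if n=="wrist":w=im;cv2.imwrite("pics/w9.png",im)
    if n=="side":ims.append(cv2.resize(im[120:280,215:395],(400,356),interpolation=2))
    if n=="top":ims.append(cv2.resize(im[135:243,250:420],(400,254),interpolation=2))
ims[1]=cv2.copyMakeBorder(ims[1],0,102,0,0,0)
cv2.imwrite("pics/f9.png",np.hstack(ims))
```

```text
t 9.65 rot(after->tool) deg [ 0.3 -0.1 -0. ] shift cm before-rot axes [1.65 0.1  5.84] after-rot axes [1.66 0.13 5.84]
 tcp in trough mm [ 83.4   1.3 158.4] F [ 0.6 -0.3 -0. ] w 0.0151
```

View pics/w9.png

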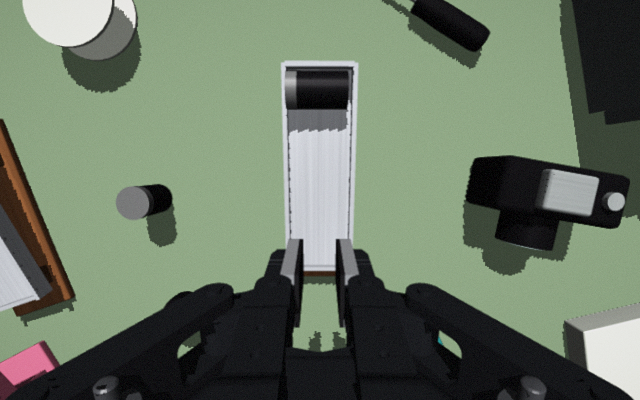

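View pics/f9.png

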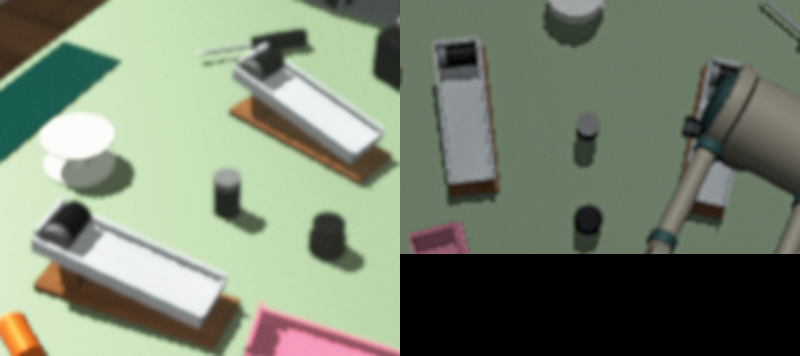

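The wrist view shows the can in the pocket at (318,89), and both gutters look alike in the side view. The other objects are where they were and the arm is clear. Handing in.

Run:
```python
from t import *
p=np.load("pose.npz");print("can",ray_sl("wrist",[(318,89)],p["o"],float(p["yaw"]),.0105).round(4))
print(manip.sign_off())
```

```text
can [[0.1666 0.0013 0.0105]]
the job is handed in; nothing more can be done
None
```

I pushed the can up the right-hand gutter with both fingertips, over the crest and into the pocket, then backed off and lifted clear. I handed the job in at about 9.8 s, against the 38 s limit.

- **Can position:** the last wrist view puts its centre at trough x ≈ 166.6 mm, about 11.6 mm past the crest. That is inside the stated 11–14 mm, and it was still there after I had backed away.
- **Everything else:** the last side and top views show the other gutter's can still in its pocket and the nearby objects where they were. I compared these by eye. The tape roll, the bottle and the whole turquoise look-alike were not in those last pictures. Each force reading I took was near zero.
- **Checks that disagreed:** my first wrist measurement was about 10 mm out across the trough, because the arm was still moving when I took the picture. I retook it at rest. The crest and stop seen later then matched the description to within about 1 mm. My hand-picked estimate from the top view was about 5 mm off along the trough, so I did not use it.

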